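# Release the left-hand nut of a board clamp with a socket key

## Task

The brass nut on the circuit-board clamp has a left-hand thread: put the socket key on its square, feeling gently for the fit rather than forcing it, and turn the nut clockwise with the key to loosen it until the red line engraved on the nut meets the white line on the plate. Then take the key off and stand it upright on the bench, well clear of the clamp, leaving the solder reels and the spray can where they are.

Things in the scene. Friction and masses are not known exactly. Their poses are not given: they have to be found in the camera images.
- key: Socket key standing upright on its socket end, 90 mm tall, about 0.18 kg. Origin: centre of its underside, z up along it. Steel socket 48 mm across, 40 mm tall; in its underside a square hole 24.6 mm wide, 18 mm deep, flats parallel to the key's x and y; then a stem 16 mm across; on top the red grip bar (key_grip). It stays standing when let go, on the bench or on the square.
- key_grip (a point): Centre of the key's red grip bar, 76 mm above its underside. The bar is 64 mm long (key's x), 16 mm thick (key's y), 28 mm tall: grip it across the 16 mm.
- clamp: Fixed board clamp; origin at bench level on the nut's axis. Aluminium bed 210 x 120 x 16 mm, from x -50 to +160 mm; green circuit board on standoffs over x 70 to 154 mm, at most 37 mm high. On the axis, upwards: dark steel plate 100 mm across, white index line towards -x; brass nut 68 mm across, 12 mm thick; steel square 22 mm wide, 20 mm tall, chamfered 1 mm.
- stud_top (a point): Centre of the top of the steel square, on the nut's axis, about 73 mm up (2 mm higher per rad of loosening). Its x, y axes turn with the nut, not with the square, and are not along the flats: the angle of the flats is not measured and differs each time. The square has 0.9 rad of lost motion in the nut and turns (0.15 N m) through it before taking the nut along (0.25 N m). Fits each quarter turn.
- key_foot (a point): Centre of the key's underside, at the mouth of its square hole. The key is fully on the square when this point is 18 mm below stud_top; clearance is 1.3 mm a side, so the key has about 0.12 rad of turning play each way. Turned away from the flats it rests on top of the square: pressing harder (over 25 N) counts as forcing it; about 5 N is enough to feel for the fit.
- mark (a point): Outer end of the red engraved line on the nut: at its rim, 34 mm from the axis, on its top face. Clockwise seen from above loosens. At the start the line stands 46 to 86 degrees short of the white one. Anticlockwise the nut runs down onto its hard seat, 29 to 69 degrees from the start.
- index (a point): Inner end of the white index line on the plate, 34 mm from the nut's axis: the red line should end here.
- reel_a: Solder reel with green flanges, 58 mm across, 50 mm tall, standing. Origin: centre of its underside.
- reel_b: Solder reel with orange flanges, 58 mm across, 50 mm tall, standing. Origin: centre of its underside.
- duster: White and blue spray can, 60 mm across, 150 mm tall, standing. Origin: centre of its underside.

How it is judged:
On the way, in this order (a step that is already met when the one before it is completed fails the run):
1. the key is fully on the square (z of key in the frame of stud_top below -0.014 m and horizontal distance between key and stud_top below 0.004 m), for 0.2 s.
2. with the key on, the red line has been turned to the white line (horizontal distance between mark and index below 0.005 m and z of key in the frame of stud_top below -0.012 m), for 0.2 s.
At the end, for the whole second after the job is handed in: The red line ends within 5 mm of the white line; the key stands upright (within 0.1 rad) and still on the bench, off the clamp, its axis more than 90 mm from the nut's axis (horizontal distance between mark and index below 0.005 m and height (world z) of key below 0.008 m and angle between key's own z axis and vertical below 0.1 rad and horizontal distance between key and clamp above 0.09 m and linear speed of key below 0.02 m/s); the robot touches nothing.
It fails at once if the key is forced: more than 25 N between key and clamp while it is not yet on the square (contact force between key and clamp above 25 N and z of key in the frame of stud_top above -0.012 m).
It fails at once if the nut is tightened onto its seat (red line more than 54.5 mm from the white line) (horizontal distance between mark and index above 0.0545 m).
It fails at once if the gripper itself turns or pushes the clamp (more than 3 N) (contact force between the fingers and clamp above 3 N).
It fails at once if a reel or the spray can is moved more than 25 mm (distance of any of reel_a, reel_b, duster from where it was at the start of the episode above 0.025 m).
It fails at once if the key falls over (angle between key's own z axis and vertical above 0.6 rad).
It also fails if it takes over 72 s, if anything falls off the work surface, if the arm or the gripper's body presses on something with over 40 N, if the wrist force passes 120 N, or if a joint passes its speed limit or range.

## Robot

A 7-joint arm with a two-finger parallel gripper is mounted at the origin on the work surface. World frame = base frame: x ahead of the robot, y to its left, z up, the work surface at z = 0. Lengths are in m, angles in rad, forces in N, time in s.
With the tool pointing down it reaches from about 0.425 to 1.025 m from the base axis. Payload 3.6 kg.
Tool frame: the origin (TCP) lies midway between the tips of the shut fingers; the grasp point (between the pads) lies 19 mm behind it; z points along the fingers, y is the line along which they close (so a half turn about z gives the same grasp; the last joint's range is limited). The gripper opens to 85 mm and grips with 20 to 120 N. Pads are 22 mm wide; open, the fingers measure 114 mm over their backs; the gripper's body (76 mm by 85 mm) begins 54 mm behind the grasp point. The pads swing forward as they close: fully open they stand 13 mm farther back than shut.
Start: joints at [-1.381, 0.591, 0.048, 1.609, -0.033, 0.943, -0.034], TCP at [0.202, 0.696, 0.194] pointing down, gripper open.
Joint ranges: [-2.69, 2.69], [-0.47, 2.24], [-1.27, 1.36], [0.19, 2.51], [-1.53, 4.68], [0.08, 2.07], [-3.09, 3.09]. Speed limits (rad/s): [2.57, 2.57, 3.14, 3.14, 3.14, 3.14, 3.14].

## Interface

Orientations are given as a unit quaternion [w, x, y, z].
In Python, from bench import status, optics, bot gives the robot as it stands. The module is installed in compiled form; this text tells all that it offers.
- The arm moves only by the tool carry_out, never from a script. Its argument "commands" is a list of rows, each a list of 5 numbers: the shift along the world's x, y, z in m, then the turn about the world's z in rad, then the opening in per cent of the stroke, from 0 (shut) to 100 (fully open). In form: [[dx, dy, dz, roll, gripper], ...]. A call has exactly 10 rows; each row shifts and turns the commanded pose from where the row before left it; what a row does not reach is not made up. A row lasts 1/8 s, in which the tool goes at most 62.5 mm and 10.7 degrees, less where a joint would pass 70% of its speed; a pose out of reach is approached as far as the arm can. A call with a gripper value outside its range is refused whole. The fingers move at their own pace and stop on an object; "grip_force" is the grip in N (left out, the last holds). Time passes only in rows, so rows that do not move let the fingers close, or fill a call up. It gives the time, the measured TCP pose, the force, the opening and the grip force at its end, in the units of the state.
- status.get_obs(): the state, without advancing time (a new reading comes with each control period).
- optics.grab_frame(name): name is "scene" or "side" or "wrist"; returns a dict with "frame" (480x640x3 uint8, blue, green, red), "K" (3x3 intrinsics, pixels), "position" and "attitude" of the camera in the world. Camera axes: x right, y up, looking along -z (the intrinsics and any distortion apply to the point x, -y, -z); pixel columns grow to the right and rows downward; lengths in m; the calibration is good to about 2 mm. A picture is of the moment at which its call begins. There is no depth.
- bot.close_job(): hands the job in; it is judged then, once.
The state is a dict: "time": time; "joints": joint angles; "joint_velocities": joint speeds; "effort": joint torques, N m; "tool_pos": TCP position; "orientation": TCP orientation; "force": force on the tool from outside, world axes, zero at the start; "ft_torque": the same for the moment, N m; "gripper_width": finger opening in m; "finger_force": force on a finger pad.
Only numpy, scipy, OpenCV 4.12 (cv2) and the standard library are available. Lean on these libraries where they do the work, as an engineer would, in place of code of your own. Each camera call takes 0.05 s, during which the arm holds its last target. There are 200 camera calls.

## Working session

There is one attempt and no reset: what is moved stays moved. The work goes in short steps, Python scripts to look and compute and a tool call to move; the robot and the scene stay as the last step left them, time stands still between calls to the robot, and variables do not carry over. Pictures are saved under pics/ and viewed, at most 10 in all, crops included, and the job is handed in when it is done.

Besides the shell and the picture viewer there is one more tool, called after "Request:" as a command line: name --pt "numbers of a row" for each row, then --argument value for the rest. carry_out: Moves the arm, as the interface text tells. Its arguments: {"type":"object","properties":{"commands":{"type":"array"},"grip_force":{"type":"number"}},"required":["commands"]}

```bash
mkdir -p pics; cat > h.py <<'E'
import numpy as np, cv2
from scipy.spatial.transform import Rotation as R
from bench import status, optics, bot
def grab(n,save=None):
    d=optics.grab_frame(n)
    if save: cv2.imwrite('pics/'+save,d['frame'])
    return d
def rays(d,px):
    K=np.array(d['K']); px=np.atleast_2d(np.array(px,float))
    dist=np.array(d.get('distortion',np.zeros(5)),float)
    u=cv2.undistortPoints(px[:,None,:],K,dist)[:,0]
    v=np.c_[u[:,0],-u[:,1],-np.ones(len(u))]
    q=np.array(d['attitude'],float)
    M=q if q.shape==(3,3) else R.from_quat(q[[1,2,3,0]]).as_matrix()
    return np.array(d['position']),v@M.T
def onz(d,px,z):
    o,v=rays(d,px); return o+v*((z-o[2])/v[:,2])[:,None]
def proj(d,P):
    q=np.array(d['attitude'],float)
    M=q if q.shape==(3,3) else R.from_quat(q[[1,2,3,0]]).as_matrix()
    c=(np.atleast_2d(P)-np.array(d['position']))@M; c=c*[1,-1,-1]
    return cv2.projectPoints(c,np.zeros(3),np.zeros(3),np.array(d['K']),np.array(d.get('distortion',np.zeros(5)),float))[0][:,0]
E
python3 - <<'E'
from h import *
for n in('scene','side','wrist'):
    d=grab(n,n+'0.png'); print(n,{k:np.round(v,4).tolist() for k,v in d.items() if k!='frame'})
print(status.get_obs())
a=[cv2.imread(f'pics/{n}0.png') for n in('scene','side')]
E
```

```text
scene {'K': [[526.8092, 0.0, 319.4047], [0.0, 526.8092, 238.0531], [0.0, 0.0, 1.0]], 'position': [1.0037, -0.6287, 0.8144], 'attitude': [0.8776, 0.3821, 0.1119, 0.2671]}
side {'K': [[498.5154, 0.0, 321.6971], [0.0, 498.5154, 241.5059], [0.0, 0.0, 1.0]], 'position': [-0.0337, -0.6028, 0.6729], 'attitude': [0.829, 0.4294, -0.165, -0.318]}
wrist {'K': [[358.137, 0.0, 313.3339], [0.0, 358.137, 242.207], [0.0, 0.0, 1.0]], 'position': [0.135, 0.7154, 0.3724], 'attitude': [0.7913, -0.1132, -0.0841, 0.595]}
{'time': 0.15, 'joints': array([-1.38152723,  0.59192892,  0.04833198,  1.60953408, -0.03329828,
        0.94271898, -0.03370936]), 'joint_velocities': array([-2.26989247e-05, -2.74111212e-03,  4.97363603e-04, -6.55710162e-03,
        1.12960351e-03,  6.85598207e-04, -8.45947259e-04]), 'effort': array([ 2.95347534e-03, -5.49247742e+01,  1.54945761e+00, -1.98452568e+01,
        9.51602357e-03,  5.73704514e-03, -6.13686296e-06]), 'tool_pos': array([0.20209128, 0.6955167 , 0.19268694]), 'orientation': array([-6.93149974e-05,  1.40887555e-01,  9.90025202e-01, -8.89405869e-04]), 'force': array([-0.71440691, -0.34532149, -0.58935329]), 'ft_torque': array([0.01601876, 0.06781525, 0.00759707]), 'finger_force': 0.0, 'gripper_width': 0.08560415508116502}
```

View pics/scene0.png

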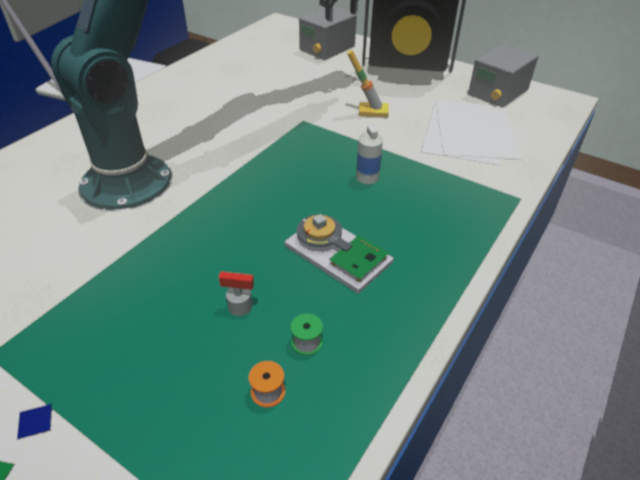

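View pics/side0.png

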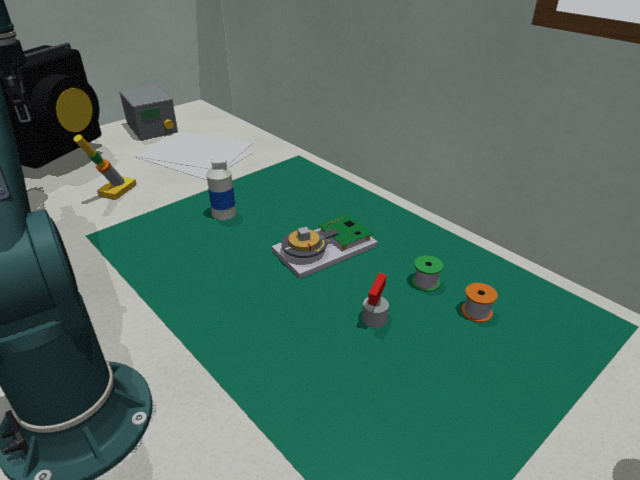

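The scene view has the key's red bar at about (237,280), the nut and square at (320,228), the reels at (307,333) and (267,383), and the can at (369,155). In the side view the bar is at (377,290) and the nut at (304,240). Next I triangulate coarsely.

```bash
cat >> h.py <<'E'
def mask(im,lo,hi): return cv2.inRange(cv2.cvtColor(im,cv2.COLOR_BGR2HSV),lo,hi)
def redmask(im): return mask(im,(0,150,60),(6,255,255))|mask(im,(172,150,60),(180,255,255))
def big(m):
    c=max(cv2.findContours(m,cv2.RETR_EXTERNAL,cv2.CHAIN_APPROX_NONE)[0],key=cv2.contourArea)
    M=cv2.moments(c); return np.array([M['m10']/M['m00'],M['m01']/M['m00']]),c
def tri(ds,pxs):
    A=np.zeros((3,3));b=np.zeros(3)
    for d,p in zip(ds,pxs):
        o,v=rays(d,p); v=v[0]/np.linalg.norm(v[0]); P=np.eye(3)-np.outer(v,v); A+=P;b+=P@o
    return np.linalg.solve(A,b)
E
python3 - <<'E'
from h import *
a=grab('scene');b=grab('side')
def sub(im,x0,y0,x1,y1):
    o=np.zeros_like(im);o[y0:y1,x0:x1]=im[y0:y1,x0:x1];return o
ra=big(redmask(sub(a['frame'],190,250,290,330)));rb=big(redmask(sub(b['frame'],340,260,420,330)))
print('grip',tri([a,b],[ra[0],rb[0]]),ra[0],rb[0],cv2.minAreaRect(ra[1]),cv2.minAreaRect(rb[1]))
for d,c in((a,ra[1]),(b,rb[1])):
    p=onz(d,c[:,0],0.083)[:,:2]; u,s,vt=np.linalg.svd(p-p.mean(0),full_matrices=False); print('axis dir',vt[0],p.mean(0))
print('stud',tri([a,b],[(320,220),(304,233)]))
na=big(mask(sub(a['frame'],290,205,350,250),(12,80,80),(32,255,255)));nb=big(mask(sub(b['frame'],270,220,335,270),(12,80,80),(32,255,255)))
print('nut',na[0],nb[0],tri([a,b],[na[0],nb[0]]),cv2.boundingRect(na[1]))
for n,p,q in(('green',(307,327),(428,265)),('orange',(267,376),(481,293))): print(n,tri([a,b],[p,q]))
print('can',tri([a,b],[(369,155),(221,190)]))
ca=cv2.resize(a['frame'][195:295,270:400],None,fx=4.5,fy=4.5,interpolation=3)
cb=cv2.resize(b['frame'][205:285,260:390],None,fx=4.5,fy=4.5,interpolation=3)
cv2.imwrite('pics/crop1.png',cv2.resize(np.vstack([ca,cb]),None,fx=.72,fy=.72))
E
```

```text
grip [ 0.50505277 -0.15434905  0.07784003] [235.74064404 279.73368146] [376.65623188 288.74666667] ((235.2926788330078, 279.8658447265625), (33.23989486694336, 13.362215995788574), 6.34019136428833) ((376.57220458984375, 288.587646484375), (11.06727409362793, 32.69414520263672), 23.96249008178711)
axis dir [0.95522142 0.29589193] [ 0.50863395 -0.15708316]
axis dir [-0.86494688 -0.50186342] [ 0.50091973 -0.15823686]
stud [0.53500757 0.08694391 0.06621664]
nut [319.39655914 228.60946237] [304.00475436 240.26201796] [0.53521617 0.08594489 0.04502003] (304, 216, 31, 23)
green [ 0.66545353 -0.15071377  0.04690842]
orange [ 0.66890992 -0.27285763  0.04923632]
can [0.50080097 0.36011713 0.0694566 ]
```

View pics/crop1.png

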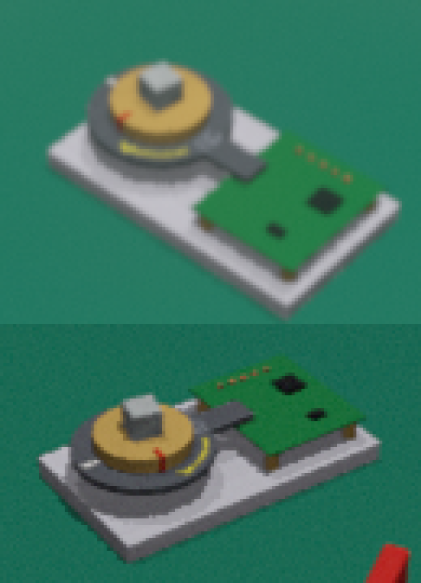

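Both crops show the white line on the plate's −x side. The red line is on the robot/−y side, about 70° short of it, so clockwise is the right direction. I go over the clamp for a close look.

Request:
carry_out --pt "0 0 0.03 0 100" --pt "0.02 -0.03 0 0 100" --pt "0.025 -0.04 0 0 100" --pt "0.025 -0.04 0 0 100" --pt "0.025 -0.04 0 0 100" --pt "0.025 -0.04 0 0 100" --pt "0.025 -0.04 0 0 100" --pt "0.025 -0.04 0 0 100" --pt "0.025 -0.04 0 0 100" --pt "0.025 -0.04 0 0 100"

```text
time: 1.5
tool_pos: [0.423, 0.3449, 0.2238]
orientation: [0.0, 0.141, 0.99, 0.0]
force: [0.4, 0.3, -0.4]
gripper_width: 0.0854
finger_force: 0.0
```

Request:
carry_out --pt "0.025 -0.04 0 0 100" --pt "0.025 -0.04 0 0 100" --pt "0.025 -0.04 0 0 100" --pt "0.025 -0.04 0 0 100" --pt "0.025 -0.04 0 0 100" --pt "0.025 -0.04 0 0 100" --pt "0.03 -0.04 0 0 100" --pt "0 0 0 0 100" --pt "0 0 0 0 100" --pt "0 0 0 0 100"

```text
time: 2.75
tool_pos: [0.6014, 0.0681, 0.2234]
orientation: [-0.001, 0.14, 0.99, 0.0]
force: [0.2, 1.3, -0.3]
gripper_width: 0.0855
finger_force: 0.0
```

```bash
python3 - <<'E'
from h import *
o=status.get_obs(); print(o['time'],np.round(o['joints'],3),o['tool_pos'],o['orientation'],o['force'])
d=grab('wrist','w1.png'); print(d['position'],d['attitude'])
print(proj(d,[[.535,.086,.07],[.505,-.155,.08]]))
E
```

```text
2.75 [-0.324  0.412  0.186  1.865 -0.098  0.875  1.201] [0.6013773  0.06812073 0.22341541] [-5.21145044e-04  1.39562092e-01  9.90213115e-01  3.71868175e-04] [ 0.24676659  1.28704025 -0.25884489]
[0.53435075 0.08737406 0.40338652] [ 0.79062777 -0.11177351 -0.08493939  0.59598633]
[[311.65522321 139.72988742]
 [ 44.03020807 183.24170077]]
```

View pics/w1.png

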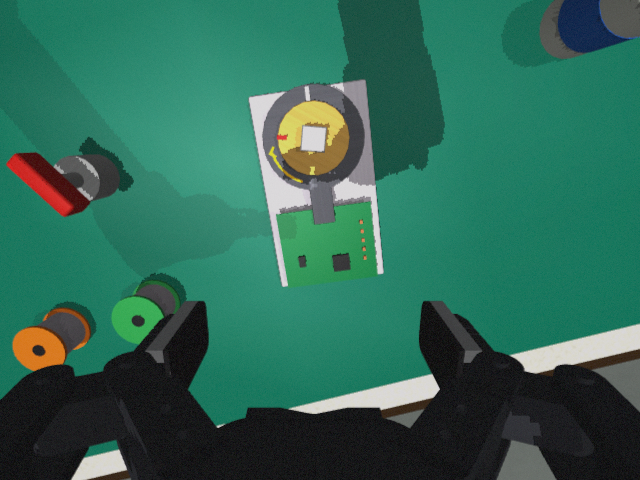

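The wrist view shows the square's top at (313,138), the red line at (282,137), the white line at (308,93) and the key's bar at (48,184). I measure all of them here.

```bash
python3 - <<'E'
from h import *
d=grab('wrist');im=d['frame']
def sub(x0,y0,x1,y1):
    o=np.zeros_like(im);o[y0:y1,x0:x1]=im[y0:y1,x0:x1];return o
sq=mask(sub(296,120,332,157),(0,0,170),(180,60,255)); c,k=big(sq); r=cv2.minAreaRect(k)
S=onz(d,c,.073)[0]; P=onz(d,cv2.boxPoints(r),.073)
e=np.diff(np.r_[P,P[:1]],axis=0)[:,:2]
print('sq px',c,r,'xyz',S,'edges',np.linalg.norm(e,axis=1),'ang mod90',np.degrees(np.arctan2(e[:,1],e[:,0]))%90)
rm=redmask(sub(272,125,302,150)); ys,xs=np.nonzero(rm); p=onz(d,np.c_[xs,ys],.053); v=p[:,:2]-S[:2]; 
print('red',len(xs),np.hypot(*v.T).min(),np.hypot(*v.T).max(),np.degrees(np.arctan2(*v.mean(0)[::-1])))
wm=mask(sub(295,80,322,103),(0,0,170),(180,60,255)); ys,xs=np.nonzero(wm); p=onz(d,np.c_[xs,ys],.041); v=p[:,:2]-S[:2]
print('white',len(xs),np.hypot(*v.T).min(),np.hypot(*v.T).max(),np.degrees(np.arctan2(*v.mean(0)[::-1])))
nm=mask(sub(260,85,365,190),(15,80,60),(32,255,255)); nm=cv2.morphologyEx(nm,cv2.MORPH_OPEN,np.ones((5,5)));c,k=big(nm); (cc,rr)=cv2.minEnclosingCircle(k); print('nut',onz(d,cc,.053),cc,rr)
g,k=big(redmask(sub(0,140,100,230))); r=cv2.minAreaRect(k); print(g,r)
# top-face: fit on z=.09
P=onz(d,cv2.boxPoints(r),.09); print(P); print(onz(d,g,.085))
E
```

```text
sq px [313.08089963 138.28667338] ((313.13104248046875, 138.42759704589844), (22.754465103149414, 23.917098999023438), 4.763641834259033) xyz [0.53426938 0.0875002  0.073     ] edges [0.02035313 0.01998232 0.02038069 0.02034056] ang mod90 [68.56126479 69.49859871 69.56961844 69.41335699]
red 36 0.025436619580288138 0.03394359948818627 -108.59133355125938
white 59 0.03508802629046616 0.047589045611348316 172.0341004848412
nut [[0.53339711 0.08792652 0.053     ]] (313.2542419433594, 137.23728942871094) 37.471702575683594
[ 47.55942281 182.67043724] ((47.6107177734375, 182.084716796875), (87.94589233398438, 30.05628204345703), 42.184444427490234)
[[ 0.48179053 -0.17186469  0.09      ]
 [ 0.47002463 -0.14627061  0.09      ]
 [ 0.53086775 -0.11567295  0.09      ]
 [ 0.54426337 -0.14193421  0.09      ]]
[[ 0.50597695 -0.14815003  0.085     ]]
```

The stud is at (0.534, 0.0875) with its flats at 69.3° (mod 90). The red line stands about 79° short of the white one. The key's bar is at about 26°. I move above the key with the fingers turned across the bar.

Request:
carry_out --pt "-0.012 -0.027 0 0.092 100" --pt "-0.012 -0.027 0 0.092 100" --pt "-0.012 -0.027 0 0.092 100" --pt "-0.012 -0.027 -0.01 0.092 100" --pt "-0.012 -0.027 -0.01 0.092 100" --pt "-0.012 -0.027 -0.01 0.092 100" --pt "-0.012 -0.027 -0.02 0.092 100" --pt "-0.012 -0.03 0 0.092 100" --pt "0 0 0 0 100" --pt "0 0 0 0 100"

```text
time: 4.1
tool_pos: [0.507, -0.1516, 0.1739]
orientation: [0.001, -0.225, 0.974, 0.0]
force: [-0.1, -1.0, 0.2]
gripper_width: 0.0855
finger_force: 0.0
```

```bash
python3 - <<'E'
from h import *
d=grab('wrist','w2.png');im=d['frame']
o=status.get_obs(); M=R.from_quat(o['orientation'][[1,2,3,0]]).as_matrix(); print(o['joints'].round(3),o['tool_pos'],'tool y deg',np.degrees(np.arctan2(M[1,1],M[0,1])),M[:,2])
g,k=big(redmask(im)); print(g,cv2.minAreaRect(k),cv2.boundingRect(k))
k=cv2.approxPolyDP(k,3,True)[:,0]; print(k.tolist()); print(onz(d,k,.09))
E
```

```text
[ 0.173  0.373  0.041  2.069 -0.025  0.699  2.256] [ 0.50719738 -0.15115728  0.17391552] tool y deg 116.06879009494087 [ 1.10827757e-03  6.18000186e-04 -9.99999195e-01]
[312.28137384 227.41523558] ((312.5, 227.5), (83.0, 19.0), 90.0) (303, 186, 20, 84)
[[318, 186], [303, 189], [305, 269], [321, 268], [322, 189]]
[[ 0.47309241 -0.16471704  0.09      ]
 [ 0.4799098  -0.17364902  0.09      ]
 [ 0.53570189 -0.14516553  0.09      ]
 [ 0.5294378  -0.13426844  0.09      ]
 [ 0.47376946 -0.16110306  0.09      ]]
```

View pics/w2.png

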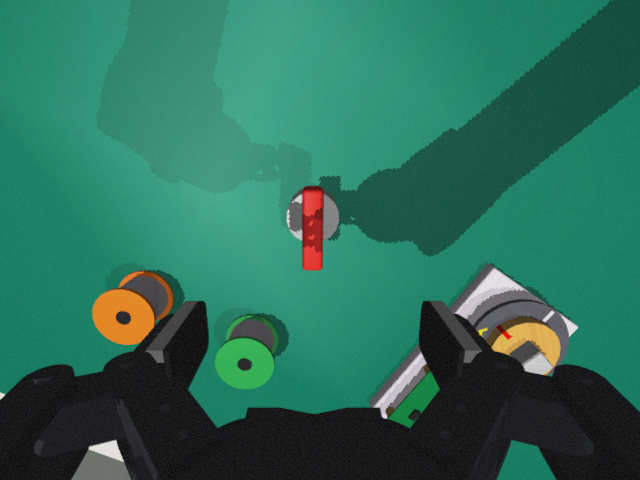

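The key's bar is at (312,227), in line with the fingers to within half a degree. Its centre is about 2 mm off the TCP in x and y. I descend and grip.

Request:
carry_out --pt "-0.001 -0.001 -0.015 0 100" --pt "-0.001 -0.001 -0.02 0 100" --pt "0 0 -0.02 0 100" --pt "0 0 -0.02 0 100" --pt "0 0 -0.02 0 100" --pt "0 0 -0.015 0 100" --pt "0 0 -0.006 0 100" --pt "0 0 0 0 60" --pt "0 0 0 0 30" --pt "0 0 0 0 5" --grip_force 60

```text
time: 5.4
tool_pos: [0.5048, -0.155, 0.0582]
orientation: [0.001, -0.225, 0.974, -0.0]
force: [-0.1, 0.1, -0.2]
gripper_width: 0.0319
finger_force: 0.0
```

Request:
carry_out --pt "0 0 0 0 5" --pt "0 0 0 0 5" --pt "0 0 0 0 5" --pt "0 0 0.01 0 5" --pt "0 0 0.02 0 5" --pt "0 0 0.02 0 5" --pt "0 0 0.02 0 5" --pt "0 0 0.02 0 5" --pt "0 0 0.01 0 5" --pt "0 0 0 0 5"

```text
time: 6.65
tool_pos: [0.5048, -0.1549, 0.1584]
orientation: [0.001, -0.225, 0.974, -0.0]
force: [0.2, -0.1, -0.4]
gripper_width: 0.0045
finger_force: 0.0
```

```bash
python3 - <<'E'
from h import *
d=grab('wrist','w3.png');im=d['frame']
o=status.get_obs(); print(o['joints'].round(3),o['tool_pos'],o['force'],o['ft_torque'],o['gripper_width'],o['finger_force'])
k=big(redmask(im))[1]; print(cv2.minAreaRect(k),cv2.boundingRect(k))
zt=o['tool_pos'][2]
P=onz(d,cv2.boxPoints(cv2.minAreaRect(k)),zt+.033); M=R.from_quat(o['orientation'][[1,2,3,0]]).as_matrix()
print((P-o['tool_pos'])@M)
cv2.imwrite('pics/w3c.png',cv2.resize(im[130:450,160:480],(480,480)))
E
```

```text
[ 0.18   0.395  0.042  2.086 -0.026  0.661  2.263] [ 0.5042181  -0.15476533  0.15767634] [-0.06313591  0.77010516 -1.09740709] [0.00876772 0.02229875 0.00854801] 0.004245645786747218 0.0
((315.5, 237.0), (88.0, 21.0), 90.0) (305, 193, 22, 89)
[[ 0.04789788 -0.00415424 -0.03300999]
 [ 0.04791089  0.00450821 -0.03301097]
 [ 0.00886187  0.00494393 -0.0330025 ]
 [ 0.00884365 -0.00436041 -0.03300144]]
```

View pics/w3c.png

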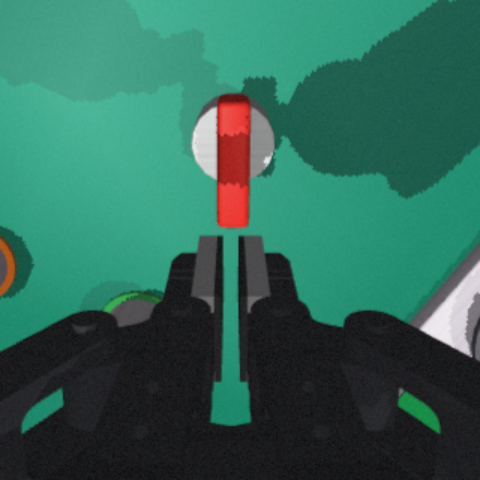

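The fingers closed on nothing: the opening is 4 mm and the key still stands. I check where the key really is.

```bash
python3 - <<'E'
from h import *
a=grab('scene');b=grab('side');d=grab('wrist');o=status.get_obs()
def sub(im,x0,y0,x1,y1):
    q=np.zeros_like(im);q[y0:y1,x0:x1]=im[y0:y1,x0:x1];return q
pts=[]
for x,r in((a,(190,240,290,330)),(b,(340,250,420,330)),(d,(0,0,640,480))):
    c,k=big(redmask(sub(x['frame'],*r)));pts.append(c); print(c,cv2.minAreaRect(k))
P=tri([a,b,d],pts);print('tri3',P,[ (proj(x,P)-p).round(1).tolist() for x,p in zip((a,b,d),pts)])
print('sc+side',tri([a,b],pts[:2]),'cam',d['position'],d['attitude'],'tcp',o['tool_pos'],o['orientation'])
print('proj TCP wrist',proj(d,[o['tool_pos'],[.505,-.154,.09]]))
S=np.hstack([cv2.resize(a['frame'][180:340,170:330],(400,400)),cv2.resize(b['frame'][200:360,300:460],(400,400))]);cv2.imwrite('pics/ab.png',S)
E
```

```text
[236.11729958 279.68902954] ((235.5742645263672, 279.7574157714844), (33.73176193237305, 13.731513977050781), 5.710593223571777)
[376.64456079 288.77196044] ((376.51025390625, 288.7773742675781), (11.007158279418945, 33.1042366027832), 24.443954467773438)
[313.94083694 238.73285233] ((314.4999694824219, 239.0), (20.999996185302734, 87.99998474121094), 0.0)
tri3 [ 0.50558898 -0.15366262  0.07743728] [[[0.0, 0.2]], [[-0.2, -0.3]], [[-0.2, -0.5]]]
sc+side [ 0.50540538 -0.15386285  0.07747503] cam [ 0.44109093 -0.18561236  0.33690778] [ 0.52437552 -0.07421466 -0.11911602  0.83984157] tcp [ 0.5036378  -0.15459509  0.15682369] [-7.53899451e-04 -2.24706355e-01  9.74426158e-01  3.84316149e-04]
proj TCP wrist [[314.00246941 273.88365063]
 [313.72129711 242.02929501]]
```

View pics/ab.png

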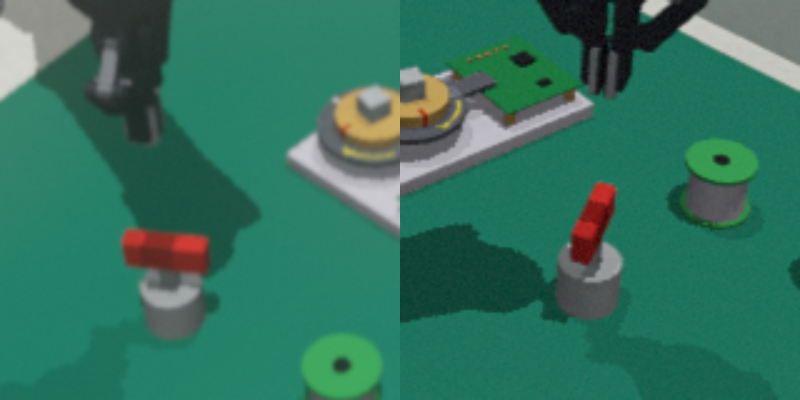

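The key is unmoved at (0.5055, −0.154), and three views agree within 0.5 px. I repeat the grip with a full-close command and check before lifting.

Request:
carry_out --pt "0.001 0.0005 0 0 100" --pt "0 0 0 0 100" --pt "0 0 0 0 100" --pt "0 0 -0.02 0 100" --pt "0 0 -0.025 0 100" --pt "0 0 -0.025 0 100" --pt "0 0 -0.02 0 100" --pt "0 0 -0.009 0 100" --pt "0 0 0 0 100" --pt "0 0 0 0 100" --grip_force 60

```text
time: 8.1
tool_pos: [0.5059, -0.1545, 0.0593]
orientation: [0.001, -0.225, 0.974, -0.0]
force: [-0.2, -1.4, -0.1]
gripper_width: 0.0856
finger_force: 0.0
```

Request:
carry_out --pt "0 0 0 0 0" --pt "0 0 0 0 0" --pt "0 0 0 0 0" --pt "0 0 0 0 0" --pt "0 0 0 0 0" --pt "0 0 0 0 0" --pt "0 0 0 0 0" --pt "0 0 0 0 0" --pt "0 0 0 0 0" --pt "0 0 0 0 0"

```text
time: 9.35
tool_pos: [0.5053, -0.1543, 0.0586]
orientation: [0.0, -0.225, 0.974, 0.0]
force: [0.8, -0.4, 0.1]
gripper_width: -0.0002
finger_force: 0.0
```

```bash
python3 - <<'E'
from h import *
a=grab('scene');b=grab('side');o=status.get_obs();print(o['tool_pos'],o['gripper_width'],o['finger_force'],o['force'])
print(proj(a,o['tool_pos']),proj(b,o['tool_pos']))
S=np.hstack([cv2.resize(a['frame'][180:340,160:320],(400,400)),cv2.resize(b['frame'][200:360,300:460],(400,400))]);cv2.imwrite('pics/ab2.png',S)
E
```

```text
[ 0.50527889 -0.15429118  0.0585919 ] -0.00011538889999217218 0.0 [0.58068709 0.7145012  0.82253751]
[[236.80621173 286.7143195 ]] [[375.9610555 296.4994346]]
```

View pics/ab2.png

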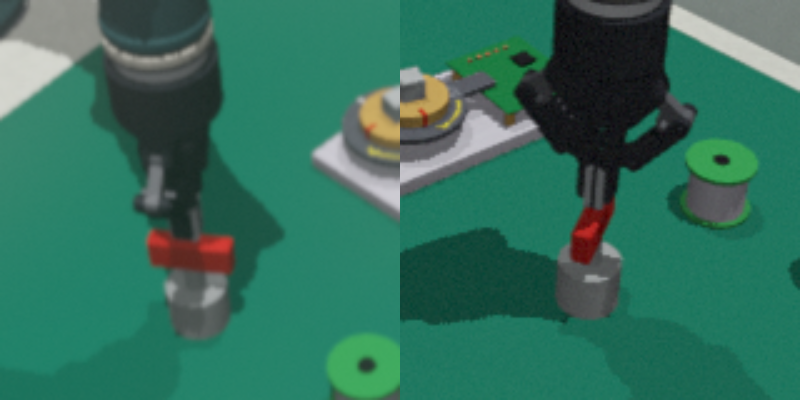

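The views show the shut fingertips ending right on top of the bar, at scene (235,276) and side (376,282), though the reported TCP projects 10–14 px lower. The reported height seems too low by about 30 mm, so I triangulate the actual tips.

```bash
python3 - <<'E'
from h import *
a=grab('scene');b=grab('side');w=grab('wrist');o=status.get_obs()
print('now',tri([a,b],[(235,276),(376,282)]),o['tool_pos'],'cam-tcp',w['position']-o['tool_pos'])
print('before',tri([a,b],[(228,236),(382,238)]),proj(a,[.5037,-.1546,.1568]),proj(b,[.5037,-.1546,.1568]))
# kinematic consistency: red bar in wrist, triangulated against scene/side positions
k=big(redmask(w['frame']));print(k[0],cv2.boundingRect(k[1]),proj(w,[.5055,-.154,.0775]))
E
```

```text
now [ 0.50533697 -0.15330002  0.09055681] [ 0.50529304 -0.15430367  0.05858621] cam-tcp [-0.06282695 -0.03092302  0.17989631]
before [ 0.50480454 -0.15693718  0.19210674] [[230.53437877 249.67743386]] [[379.05297883 254.28545443]]
[315.56994013 254.23909494] (298, 221, 36, 78) [[314.34063927 288.73909987]]
```

The tips really are about 33 mm above the reported TCP, in both poses, with no horizontal offset. I correct for that: raise a little, open, go down to a reported z of about 0.026, then close.

Request:
carry_out --pt "0 0 0.01 0 0" --pt "0 0 0 0 100" --pt "0 0 0 0 100" --pt "0 0 0 0 100" --pt "0 0 0 0 100" --pt "0 0 -0.01 0 100" --pt "0 0 -0.01 0 100" --pt "0 0 -0.01 0 100" --pt "0 0 -0.01 0 100" --pt "0 0 -0.003 0 100" --grip_force 60

```text
time: 10.85
tool_pos: [0.5047, -0.1541, 0.0246]
orientation: [-0.001, -0.225, 0.974, 0.0]
force: [0.5, 0.3, 0.3]
gripper_width: 0.085
finger_force: 0.0
```

Request:
carry_out --pt "0 0 0 0 100" --pt "0 0 0 0 0" --pt "0 0 0 0 0" --pt "0 0 0 0 0" --pt "0 0 0 0 0" --pt "0 0 0 0 0" --pt "0 0 0 0 0" --pt "0 0 0 0 0" --pt "0 0 0 0 0" --pt "0 0 0 0 0"

```text
time: 12.1
tool_pos: [0.5055, -0.1543, 0.0258]
orientation: [0.0, -0.225, 0.974, -0.0]
force: [-0.5, 0.4, 5.9]
gripper_width: 0.0151
finger_force: 59.0
```

Gripped at 15 mm with 59 N, and the key foot is 25.8 mm below the reported TCP. I lift it and carry it over the stud, turning the bar to the flats at +69.3°.

Request:
carry_out --pt "0 0 0.01 0 0" --pt "0 0 0.02 0 0" --pt "0 0 0.03 0 0" --pt "0 0 0.03 0 0" --pt "0 0 0.02 0 0" --pt "0 0.01 0 0.05 0" --pt "0.002 0.02 0 0.06 0" --pt "0.003 0.025 0 0.07 0" --pt "0.003 0.025 0 0.08 0" --pt "0.003 0.025 0 0.08 0"

```text
time: 13.35
tool_pos: [0.5163, -0.0466, 0.1352]
orientation: [-0.0, -0.39, 0.921, 0.0]
force: [0.5, -0.5, -1.4]
gripper_width: 0.0147
finger_force: 58.8
```

Request:
carry_out --pt "0.003 0.025 0 0.08 0" --pt "0.003 0.025 0 0.08 0" --pt "0.003 0.025 0 0.08 0" --pt "0.003 0.025 0 0.08 0" --pt "0.003 0.02 0 0.05 0" --pt "0.003 0.0165 0 0.039 0" --pt "0 0 -0.01 0 0" --pt "0 0 0 0 0" --pt "0 0 0 0 0" --pt "0 0 0 0 0"

```text
time: 14.6
tool_pos: [0.5344, 0.0863, 0.1257]
orientation: [-0.0, -0.565, 0.825, -0.0]
force: [-0.6, -0.2, -1.5]
gripper_width: 0.0152
finger_force: 58.7
```

```bash
python3 - <<'E'
from h import *
a=grab('scene');b=grab('side');o=status.get_obs();M=R.from_quat(o['orientation'][[1,2,3,0]]).as_matrix()
print(o['joints'].round(3),o['tool_pos'],'y deg',np.degrees(np.arctan2(M[1,1],M[0,1])),'tilt',M[:2,2],o['gripper_width'],o['finger_force'],o['force'],o['ft_torque'])
S=np.hstack([cv2.resize(a['frame'][120:270,250:400],(400,400),interpolation=3),cv2.resize(b['frame'][150:300,240:390],(400,400),interpolation=3)]);cv2.imwrite('pics/ab3.png',S)
E
```

```text
[-0.118  0.461 -0.169  2.074  0.13   0.616  2.397] [0.53442229 0.08671296 0.12576427] y deg 158.83462026316656 tilt [ 0.00032473 -0.00010234] 0.015273930253548854 58.73496449828963 [ 0.95870239  0.3325204  -1.56506009] [-0.02363409 -0.03044456 -0.03388178]
```

View pics/ab3.png

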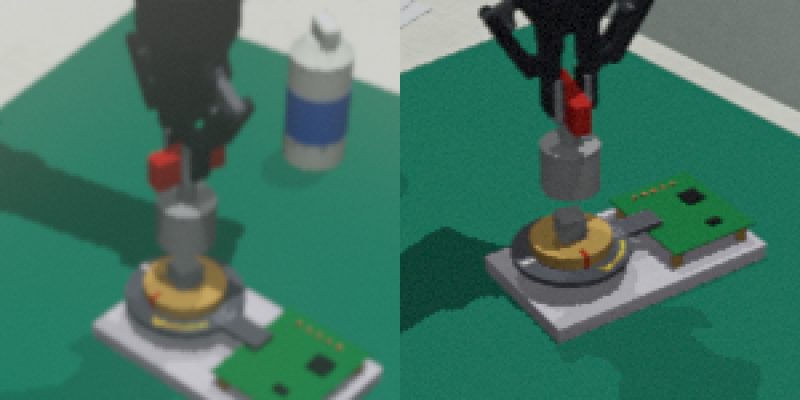

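The key hangs centred above the square in both views; foot height is about 0.100. I descend to just above contact, then in small steps.

Request:
carry_out --pt "0 0.0005 -0.008 0.008 0" --pt "0 0 -0.008 0 0" --pt "0 0 -0.006 0 0" --pt "0 0 -0.002 0 0" --pt "0 0 -0.001 0 0" --pt "0 0 0 0 0" --pt "0 0 -0.001 0 0" --pt "0 0 0 0 0" --pt "0 0 -0.001 0 0" --pt "0 0 0 0 0"

```text
time: 15.95
tool_pos: [0.5342, 0.0877, 0.0986]
orientation: [-0.0, -0.569, 0.822, 0.0]
force: [0.4, 0.4, -1.9]
gripper_width: 0.015
finger_force: 58.7
```

Request:
carry_out --pt "0 0 -0.001 0 0" --pt "0 0 0 0 0" --pt "0 0 -0.001 0 0" --pt "0 0 0 0 0" --pt "0 0 0 0 0" --pt "0 0 0 0 0" --pt "0 0 0 0 0" --pt "0 0 0 0 0" --pt "0 0 0 0 0" --pt "0 0 0 0 0"

```text
time: 17.2
tool_pos: [0.5343, 0.0877, 0.0966]
orientation: [0.0, -0.569, 0.822, -0.0]
force: [-0.3, 0.0, -1.1]
gripper_width: 0.0153
finger_force: 58.7
```

Request:
carry_out --pt "0 0 -0.001 0 0" --pt "0 0 0 0 0" --pt "0 0 -0.001 0 0" --pt "0 0 0 0 0" --pt "0 0 -0.0005 0 0" --pt "0 0 0 0 0" --pt "0 0 -0.0005 0 0" --pt "0 0 0 0 0" --pt "0 0 0 0 0" --pt "0 0 0 0 0"

```text
time: 18.45
tool_pos: [0.5343, 0.0877, 0.0936]
orientation: [0.0, -0.569, 0.822, 0.0]
force: [0.6, -0.1, -1.9]
gripper_width: 0.0151
finger_force: 58.7
```

No contact 5 mm below the stud top, so the key is entering. I continue gently.

Request:
carry_out --pt "0 0 -0.001 0 0" --pt "0 0 -0.001 0 0" --pt "0 0 -0.001 0 0" --pt "0 0 -0.001 0 0" --pt "0 0 -0.001 0 0" --pt "0 0 -0.001 0 0" --pt "0 0 -0.001 0 0" --pt "0 0 -0.001 0 0" --pt "0 0 -0.001 0 0" --pt "0 0 0 0 0"

```text
time: 19.7
tool_pos: [0.5342, 0.0877, 0.0845]
orientation: [-0.0, -0.569, 0.822, 0.0]
force: [-0.3, -0.0, -1.8]
gripper_width: 0.0151
finger_force: 58.7
```

Request:
carry_out --pt "0 0 -0.001 0 0" --pt "0 0 -0.001 0 0" --pt "0 0 -0.0005 0 0" --pt "0 0 -0.0005 0 0" --pt "0 0 -0.0005 0 0" --pt "0 0 0 0 0" --pt "0 0 0 0 0" --pt "0 0 0 0 0" --pt "0 0 0 0 0" --pt "0 0 0 0 0"

```text
time: 20.95
tool_pos: [0.5343, 0.0877, 0.0811]
orientation: [0.0, -0.569, 0.822, 0.0]
force: [-0.5, -0.0, -2.1]
gripper_width: 0.0147
finger_force: 58.7
```

The key is 17.7 mm down with no resistance. Now I turn it clockwise through the lost motion.

Request:
carry_out --pt "0 0 0 -0.1 0" --pt "0 0 0 -0.1 0" --pt "0 0 0 -0.1 0" --pt "0 0 0 -0.1 0" --pt "0 0 0 -0.1 0" --pt "0 0 0 -0.1 0" --pt "0 0 0 -0.1 0" --pt "0 0 0 -0.1 0" --pt "0 0 0 0 0" --pt "0 0 0 0 0"

```text
time: 22.2
tool_pos: [0.5334, 0.0871, 0.082]
orientation: [-0.001, -0.204, 0.979, -0.0]
force: [-1.5, -0.8, 7.0]
gripper_width: 0.0151
finger_force: 60.1
```

```bash
cat > nut.py <<'E'
from h import *
S=np.array([.5343,.0875])
def run(zr=.053):
    o=status.get_obs();M=R.from_quat(o['orientation'][[1,2,3,0]]).as_matrix()
    print('t',o['time'],'ydeg',round(np.degrees(np.arctan2(M[1,1],M[0,1])),1),o['tool_pos'].round(4),o['force'].round(1),o['ft_torque'].round(3),'j7',o['joints'][6].round(2))
    for n in('scene','side','wrist'):
        d=grab(n); m=redmask(d['frame'])|mask(d['frame'],(0,110,50),(8,255,255))
        ys,xs=np.nonzero(m); p=onz(d,np.c_[xs,ys],zr)[:,:2]-S if len(xs) else np.zeros((0,2)); r=np.hypot(*p.T)
        k=(r>.024)&(r<.0365); p=p[k]
        # white index
        w=mask(d['frame'],(0,0,150),(180,60,255)); yy,xx=np.nonzero(w); q=onz(d,np.c_[xx,yy],.041)[:,:2]-S; rq=np.hypot(*q.T); aq=np.degrees(np.arctan2(q[:,1],q[:,0]))%360
        kw=(rq>.0345)&(rq<.046)&(abs(aq-172)<25)
        print(n,'red n',len(p),np.degrees(np.arctan2(*p.mean(0)[::-1])).round(1) if len(p) else None,'white n',kw.sum(),aq[kw].mean().round(1) if kw.any() else None)
run()
E
python3 nut.py
```

```text
t 22.2 ydeg 113.5 [0.5334 0.0871 0.082 ] [-1.5 -0.8  7. ] [-0.4    0.767  0.075] j7 1.81
scene red n 1 -145.3 white n 2 172.2
side red n 7 -141.4 white n 4 168.4
wrist red n 939 20.7 white n 116 171.7
```

The nut is already moving: the red line is at about −141° and needs −188°. The 7 N upward force fits the nut rising, so I lift the tool with it and go on.

Request:
carry_out --pt "0 0 0.001 0 0" --pt "0 0 0.0002 -0.1 0" --pt "0 0 0.0002 -0.1 0" --pt "0 0 0.0002 -0.1 0" --pt "0 0 0.0002 -0.1 0" --pt "0 0 0.0002 -0.1 0" --pt "0 0 0.0002 -0.1 0" --pt "0 0 0 0 0" --pt "0 0 0 0 0" --pt "0 0 0 0 0"

```text
time: 23.6
tool_pos: [0.5334, 0.0873, 0.0833]
orientation: [-0.001, 0.094, 0.996, -0.0]
force: [-4.0, -1.2, 5.9]
gripper_width: 0.0149
finger_force: 59.7
```

```bash
sed -i 's/^run()/run(.055)/' nut.py; python3 nut.py; python3 - <<'E'
from h import *
a=grab('scene');b=grab('side')
S=np.hstack([cv2.resize(a['frame'][200:260,290:350],(400,400),interpolation=3),cv2.resize(b['frame'][215:275,275:335],(400,400),interpolation=3)]);cv2.imwrite('pics/ab4.png',S)
E
```

```text
t 23.6 ydeg 79.2 [0.5334 0.0873 0.0833] [-4.  -1.2  5.9] [-0.527  1.009  0.14 ] j7 1.38
scene red n 2 -178.9 white n 0 None
side red n 5 -177.4 white n 3 166.1
wrist red n 946 -13.6 white n 122 172.3
```

View pics/ab4.png

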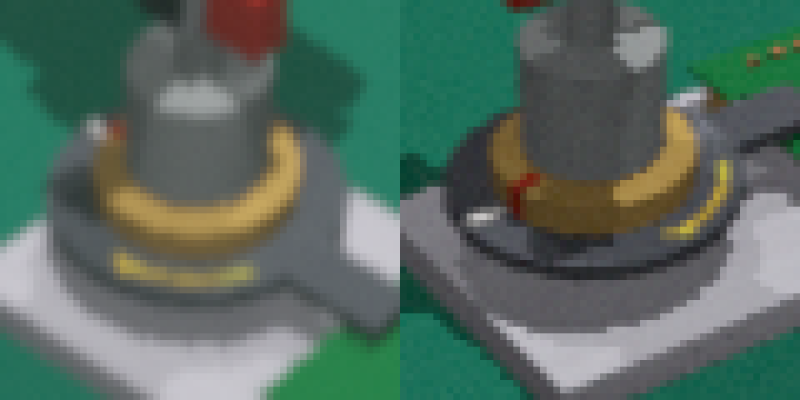

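The red line is close to the white one, roughly 10° short. The wrist camera sits on that side and sees the white line clearly, so I measure the red there, limited to that sector.

```bash
cat > nw.py <<'E'
from h import *
S=np.array([.5343,.0875])
d=grab('wrist'); cv2.imwrite('pics/nw.png',d['frame'])
m=redmask(d['frame'])|mask(d['frame'],(0,110,50),(8,255,255))
n,l,st,ce=cv2.connectedComponentsWithStats(m)
for i in range(1,n):
    ys,xs=np.nonzero(l==i)
    if len(xs)<4: continue
    p=onz(d,np.c_[xs,ys],.056)[:,:2]-S; r=np.hypot(*p.T)
    print(st[i],r.min().round(4),r.max().round(4),np.degrees(np.arctan2(*p.mean(0)[::-1])).round(1)%360)
w=mask(d['frame'],(0,0,150),(180,60,255)); yy,xx=np.nonzero(w); q=onz(d,np.c_[xx,yy],.041)[:,:2]-S; rq=np.hypot(*q.T); aq=np.degrees(np.arctan2(q[:,1],q[:,0]))%360
k=(rq>.0345)&(rq<.046)&(abs(aq-172)<25); print('white',k.sum(),aq[k].mean(),aq[k].std(),np.c_[xx,yy][k].mean(0))
E
python3 nw.py
```

```text
[297 201  10  20 124] 0.0255 0.0364 182.9
[ 291  238   45  171 7048] 0.0003 0.1098 349.0
white 122 172.25029531780095 1.7128177471176576 [310.09016393 189.18852459]
```

The red line is at 182.9° and the white at 172.25°, so 0.186 rad more clockwise.

Request:
carry_out --pt "0 0 0.0002 -0.06 0" --pt "0 0 0.0002 -0.06 0" --pt "0 0 0.0002 -0.06 0" --pt "0 0 0 -0.006 0" --pt "0 0 0 0 0" --pt "0 0 0 0 0" --pt "0 0 0 0 0" --pt "0 0 0 0 0" --pt "0 0 0 0 0" --pt "0 0 0 0 0"

```text
time: 25.15
tool_pos: [0.5334, 0.0875, 0.0837]
orientation: [-0.001, 0.186, 0.982, -0.0]
force: [-4.4, -1.8, 3.6]
gripper_width: 0.015
finger_force: 59.5
```

```bash
python3 nw.py; python3 nut.py
```

```text
[296 201  10  20 123] 0.0253 0.0363 172.9
[ 291  238   45  172 7054] 0.0003 0.1105 338.4
white 113 172.35393384109906 1.59270472157207 [297.90265487 190.92035398]
t 25.2 ydeg 68.5 [0.5334 0.0875 0.0837] [-4.5 -1.7  4. ] [-0.64   1.255  0.232] j7 1.25
scene red n 0 None white n 0 None
side red n 7 170.8 white n 0 None
wrist red n 950 -24.3 white n 112 172.3
```

The lines are aligned: 172.9° against 172.3°. I relax the torque with a small back-turn inside the play and lift the key off.

Request:
carry_out --pt "0 0 0 0.05 0" --pt "0 0 0 0.06 0" --pt "0 0 0.002 0 0" --pt "0 0 0.003 0 0" --pt "0 0 0.004 0 0" --pt "0 0 0.005 0 0" --pt "0 0 0.005 0 0" --pt "0 0 0.005 0 0" --pt "0 0 0.008 0 0" --pt "0 0 0.01 0 0"

```text
time: 26.6
tool_pos: [0.5348, 0.0878, 0.1267]
orientation: [0.001, 0.133, 0.991, 0.0]
force: [-0.1, -0.4, -1.5]
gripper_width: 0.0149
finger_force: 58.7
```

Request:
carry_out --pt "0 0 0.01 0 0" --pt "0 0 0.01 0 0" --pt "0 -0.01 0 0 0" --pt "-0.003 -0.02 0 0 0" --pt "-0.004 -0.03 0 0 0" --pt "-0.004 -0.03 0 0 0" --pt "-0.004 -0.03 0 0 0" --pt "-0.004 -0.03 0 0 0" --pt "-0.004 -0.03 0 0 0" --pt "-0.004 -0.03 0 0 0"

```text
time: 27.85
tool_pos: [0.5056, -0.125, 0.1454]
orientation: [-0.001, 0.134, 0.991, -0.0]
force: [1.6, -0.3, -1.4]
gripper_width: 0.0149
finger_force: 58.8
```

Request:
carry_out --pt "-0.002 -0.02 0 0 0" --pt "0 -0.01 0 0 0" --pt "0 0 -0.02 0 0" --pt "0 0 -0.025 0 0" --pt "0 0 -0.025 0 0" --pt "0 0 -0.02 0 0" --pt "0 0 -0.01 0 0" --pt "0 0 0 0 0" --pt "0 0 0 0 0" --pt "0 0 0 0 0"

```text
time: 29.1
tool_pos: [0.5059, -0.1525, 0.0467]
orientation: [0.001, 0.132, 0.991, -0.0]
force: [0.2, -0.4, -1.8]
gripper_width: 0.015
finger_force: 58.8
```

```bash
python3 - <<'E'
from h import *
a=grab('scene');b=grab('side')
S=[.5343,.0875]
for n,d in(('scene',a),('side',b)):
    m=redmask(d['frame'])|mask(d['frame'],(0,110,50),(8,255,255)); ys,xs=np.nonzero(m); p=onz(d,np.c_[xs,ys],.056)[:,:2]-S; r=np.hypot(*p.T);k=(r>.024)&(r<.0365);print(n,k.sum(),np.degrees(np.arctan2(*p[k].mean(0)[::-1]))%360 if k.any() else '')
print(status.get_obs()['tool_pos'])
E
```

```text
scene 1 172.26031642132293
side 5 172.35719957657815
[ 0.50575246 -0.15235739  0.04651371]
```

The mark stays at about 172.3°. I lower the key to the bench softly.

Request:
carry_out --pt "0 0 -0.008 0 0" --pt "0 0 -0.006 0 0" --pt "0 0 -0.003 0 0" --pt "0 0 -0.002 0 0" --pt "0 0 -0.001 0 0" --pt "0 0 -0.0005 0 0" --pt "0 0 -0.0005 0 0" --pt "0 0 0 0 0" --pt "0 0 0 0 0" --pt "0 0 0 0 0"

```text
time: 30.45
tool_pos: [0.5054, -0.1523, 0.0258]
orientation: [0.0, 0.133, 0.991, 0.0]
force: [-1.3, 1.5, 7.0]
gripper_width: 0.0149
finger_force: 60.2
```

The bench contact shows (+7 N). I release and rise straight up.

Request:
carry_out --pt "0 0 0 0 15" --pt "0 0 0 0 20" --pt "0 0 0 0 30" --pt "0 0 0 0 50" --pt "0 0 0 0 75" --pt "0 0 0 0 100" --pt "0 0 0 0 100" --pt "0 0 0 0 100" --pt "0 0 0.01 0 100" --pt "0 0 0.02 0 100"

```text
time: 31.7
tool_pos: [0.5047, -0.1522, 0.0551]
orientation: [-0.001, 0.133, 0.991, 0.0]
force: [0.4, -1.1, -0.3]
gripper_width: 0.0858
finger_force: 0.0
```

Request:
carry_out --pt "0 0 0.03 0 100" --pt "0 0 0.03 0 100" --pt "0 0 0.03 0 100" --pt "0 0 0.03 0 100" --pt "0 0 0.02 0 100" --pt "0 0 0.01 0 100" --pt "0 0 0 0 100" --pt "0 0 0 0 100" --pt "0 0 0 0 100" --pt "0 0 0 0 100"

```text
time: 32.95
tool_pos: [0.5049, -0.1522, 0.2043]
orientation: [-0.001, 0.133, 0.991, -0.0]
force: [-0.2, 0.6, -0.5]
gripper_width: 0.0856
finger_force: 0.0
```

```bash
sed -i 's/^run(.055)/run(.056)/' nut.py; python3 nut.py; python3 - <<'E'
from h import *
a=grab('scene');b=grab('side')
P=[]
for x,r in((a,(190,240,290,330)),(b,(340,250,420,330))):
    q=np.zeros_like(x['frame']);q[r[1]:r[3],r[0]:r[2]]=x['frame'][r[1]:r[3],r[0]:r[2]];P.append(big(redmask(q))[0])
print('grip',tri([a,b],P))
o=status.get_obs();print(o['tool_pos'],o['gripper_width'],o['force'])
E
```

```text
t 32.95 ydeg 74.8 [ 0.5049 -0.1522  0.2043] [-0.2  0.6 -0.5] [-0.01  -0.033  0.022] j7 1.7
scene red n 1 172.3 white n 2 172.2
side red n 5 172.4 white n 6 164.2
wrist red n 62 174.5 white n 53 168.5
grip [ 0.50645571 -0.15261146  0.07766032]
[ 0.50527091 -0.15233187  0.20476559] 0.08536223837578487 [ 0.27797829 -0.38642709 -0.58245691]
```

The key stands (grip height 77.7 mm). The oblique views differ slightly on the mark, so I take one overhead check before handing in.

Request:
carry_out --pt "0.012 0.027 0.01 0 100" --pt "0.012 0.027 0.01 0 100" --pt "0.012 0.027 0 0 100" --pt "0.012 0.027 0 0 100" --pt "0.012 0.027 0 0 100" --pt "0.012 0.027 0 0 100" --pt "0.012 0.027 0 0 100" --pt "0.013 0.029 0 0 100" --pt "0 0 0 0 100" --pt "0 0 0 0 100"

```text
time: 34.45
tool_pos: [0.6019, 0.0648, 0.2247]
orientation: [-0.0, 0.133, 0.991, -0.0]
force: [0.1, -0.6, 0.4]
gripper_width: 0.0855
finger_force: 0.0
```

```bash
python3 nw.py
```

```text
[311  98   5  11  43] 0.0255 0.0343 173.1
[  31  143   47   73 2509] 0.2363 0.2794 263.4
white 50 171.98022036226342 1.702985867938889 [312.2  91.7]
```

Overhead, the red line is at 173.1° and the white at 172.0°, about 0.7 mm apart at the rim. I hand in.

```bash
python3 -c "
from bench import bot
print(bot.close_job())"
```

```text
the job is handed in; nothing more can be done
None
```

I turned the nut clockwise until its red line was about 1° (0.7 mm) from the white line, then stood the key upright on the bench about 240 mm from the clamp and handed the job in; no verdict came back.

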